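# Bolt the sample chest shut against its spring catch

## Robot

A 6-joint arm with a two-finger parallel gripper is mounted at the origin on the work surface. World frame = base frame: x ahead of the robot, y to its left, z up, the work surface at z = 0. Lengths are in m, angles in rad, forces in N, time in s.
With the tool pointing down it reaches from about 0.375 to 0.925 m from the base axis. Payload 5.7 kg.
Tool frame: the origin (TCP) lies at the very end of the fingers, on their centre line; the grasp point (between the pads) lies 19 mm behind it; x points along the fingers, y is the direction in which the jaws open and shut, and the axes are right-handed (so a half turn about x gives the same grasp; the last joint's range is limited). The gripper opens to 85 mm and grips with 20 to 120 N. Pads are 22 mm wide; open, the fingers measure 114 mm over their backs; the gripper's body (76 mm by 85 mm) begins 54 mm behind the grasp point. The pads swing forward as they close: fully open they stand 13 mm farther back than shut.
Start: joints at [-1.439, 0.359, 1.51, -0, 1.272, -0.115], TCP at [0.147, -0.582, 0.231] pointing down, gripper open.
Joint ranges: [-2.97, 2.97], [-1.01, 2.36], [0.21, 2.38], [-0.96, 4.11], [0.2, 2.71], [-2.98, 2.98]. Speed limits (rad/s): [2.39, 2.39, 3.14, 3.14, 3.14, 3.14].

## Interface

Orientations are given as a rotation vector (axis times angle).
In Python, from cell import bot gives the robot as it stands.
- The arm moves only by the tool jog_arm, never from a script. Its argument "moves" is a list of rows, each a list of 4 numbers: the shift along the tool's x, y, z in m, then the turn about the tool's x in rad. In form: [[tx, ty, tz, spin], ...]. A call has 1 to 10 rows; each row shifts and turns the pose as measured when the row begins, along the tool's axes as they then stand; what a row does not reach is not made up. A row lasts 1/12 s, in which the tool goes at most 41.7 mm and 7.16 degrees, less where a joint would pass 70% of its speed; a pose out of reach is approached as far as the arm can. A call is refused whole if a number of a shift passes 0.0417 or a number of a turn 0.125, either way. A call with a gripper value outside its range is refused whole. "fingers" is the closure, from 0 (fully open) to 1 (shut), set as the call begins (left out, the last holds). The fingers move at their own pace and stop on an object; "newtons" is the grip in N (left out, the last holds). Time passes only in rows, so rows that do not move let the fingers close. It gives the time, the measured TCP pose, the force and the opening at its end, in the units of the state.
- bot.observe(): the state, without advancing time (a new reading comes with each control period).
- bot.grab_frame(name): name is "side" or "top"; returns a dict with "color" (420x560x3 uint8, red, green, blue), "K" (3x3 intrinsics, pixels), "dist" ([k1, k2, p1, p2, k3] as OpenCV has them; the pictures are not rectified), "world_from_camera" (4x4, takes a point from camera to world coordinates). Camera axes: x right, y up, looking along -z (the intrinsics and any distortion apply to the point x, -y, -z); pixel columns grow to the right and rows downward; lengths in m; the calibration is good to about 2 mm. A picture is of the moment at which its call begins. There is no depth.
- bot.close_job(): hands the job in, once; it reports no verdict.
The state is a dict: "time_s": time; "joint_positions": joint angles; "joint_velocities": joint speeds; "effort": joint torques, N m; "tcp_pos": TCP position; "tcp_rot": TCP orientation; "ft_force": force on the tool from outside, world axes, zero at the start; "torque": the same for the moment, N m; "grip_width": finger opening in m.
Only numpy, scipy, OpenCV 4.12 (cv2) and the standard library are available. Lean on these libraries where they do the work, as an engineer would, in place of code of your own. Each camera call takes 0.05 s, during which the arm holds its last target.

## Task

Bolt the sample chest shut: press the spring catch plate down with one fingertip and, keeping it held down, push the bolt's stud with the other fingertip until the bolt is fully home in its keeper. Then let the catch spring back up and move clear. Nothing needs to be gripped or picked up; leave the things standing on and around the chest where they are.

Things in the scene. Friction and masses are not known exactly. Their poses are not given: they have to be found in the camera images.
- chest: low white sample chest, grey top, fixed to the bench, 226 x 280 mm, 85 mm tall. Origin: centre of its underside; z up. The slide bolt lies on its top along the chest's y axis, 35 mm to the -x side of the origin, and slides home in +y. Order along +y there: catch plate, 28 mm free gap, stud, guide staple, keeper.
- bolt_stud: upright steel stud on the bolt, 34 mm wide (x), 10 mm thick (y, along the bolt), top 131 mm above the bench, solid down to 109 mm, narrower foot below. Origin: middle of the top edge of its flat push face, which looks in -y towards the catch plate; pushing it in +y slides the bolt (about 2 N friction). Axes as the chest.
- catch_plate: flat aluminium spring plate, 34 mm (x) by 57 mm (y, along the bolt). Origin: centre of its top face, 111 mm above the bench, 105 mm when fully pressed. Presses straight down anywhere (2 N to start, 5 N at the stop), springs back up; a pressing fingertip may slide along it. In the gap to the stud nothing stands above 97 mm while it is held, so a fingertip fits there. Axes as the chest.
- catch (a joint): travel of the catch plate in m: 0 = up (locked), 0.006 = fully pressed to its stop. Up, its lug blocks the bolt; pressed by more than about 0.0045 the bolt is free. At the home end the lug rises behind the bolt when the plate is let go.
- bolt (a joint): travel of the bolt in m: about 0 = drawn back (start), 0.025 = fully home in the keeper, at its stop.
- bottle_a: bystander: white wash bottle, 62 mm across, 170 mm tall, beyond the chest. Origin: centre of its underside. To be left alone.
- bottle_b: bystander: white wash bottle, 62 mm across, 150 mm tall, beyond the chest. Origin: centre of its underside. To be left alone.
- dog: bystander: small ochre dog figurine, 34 x 80 mm, 60 mm tall, beside the end of the chest towards which the bolt slides. Origin: centre of its underside. To be left alone.
- mouse: bystander: black computer mouse, 100 x 58 mm, 34 mm tall, beside the other end of the chest. Origin: centre of its underside. To be left alone.
- beaker: bystander: glass beaker, 68 mm across, 80 mm tall, on the robot's side of the chest. Origin: centre of its underside. To be left alone.
- dish: bystander: round clear dish, 60 mm across, 15 mm tall, lying on the chest's top. Origin: centre of its underside. To be left alone.
- tin: bystander: flat steel tin, 50 x 85 mm, 22 mm tall, lying on the chest's top. Origin: centre of its underside. To be left alone.

How it is judged:
By the outcome, as a careful person would: the job done as asked, in the order asked, and still so for the second after the job is handed in, with the robot touching nothing.
It also fails if it takes over 35 s, if anything falls off the work surface, if the arm or the gripper's body presses on something with over 40 N, if the wrist force passes 120 N, or if a joint passes its speed limit or range.

## Working session

There is one attempt and no reset: what is moved stays moved. The work goes in short steps, Python scripts to look and compute and a tool call to move; the robot and the scene stay as the last step left them, time stands still between calls to the robot, and variables do not carry over. Pictures are saved under pics/ and viewed, and the job is handed in when it is done.

Besides the shell and the picture viewer there is one more tool, called after "Call:" as name(argument=value, ...) on one line, values as JSON. jog_arm: Moves the arm, as the interface text tells. Its arguments: {"type":"object","properties":{"moves":{"type":"array"},"fingers":{"type":"number"},"newtons":{"type":"number"}},"required":["moves"]}

```bash
ls; mkdir -p pics
python3 - <<'E'
from cell import bot
import cv2,pickle
s=bot.observe();print(s)
for n in("side","top"):
    f=bot.grab_frame(n);pickle.dump(f,open(n+'0.pkl','wb'))
    cv2.imwrite(f'pics/{n}0.png',f['color'][:,:,::-1]);print(n,f['K'],f['dist'],f['world_from_camera'])
E
```

```text
pics
{'time_s': 0.0, 'joint_positions': array([-1.43914952e+00,  3.59506722e-01,  1.51147709e+00, -1.08284251e-05,
        1.27249614e+00, -1.15123897e-01]), 'joint_velocities': array([ 0.00031606, -0.00037588,  0.00024836, -0.00037571,  0.000284  ,
       -0.00060211]), 'effort': array([-2.53163249e-03, -5.27622128e+01, -2.78631037e+01, -4.84837110e-04,
        1.34748759e-02,  2.74354551e-05]), 'tcp_pos': array([ 0.146446  , -0.58112659,  0.23043558]), 'tcp_rot': array([ 2.09098342,  0.26130891, -2.09103808]), 'ft_force': array([ 0.23566725, -0.2783068 ,  0.40767076]), 'torque': array([ 0.00615526,  0.00664169, -0.01963218]), 'grip_width': 0.08522001433722871}
side [[384.27030353   0.         281.37174356]
 [  0.         384.27030353 211.56478432]
 [  0.           0.           1.        ]] [-0.00568218  0.          0.          0.          0.        ] [[-0.94957603  0.18573616 -0.25260135  0.41761208]
 [-0.31329843 -0.59350544  0.74134701  0.64204447]
 [-0.01222533  0.78310495  0.62176939  0.60521147]
 [ 0.          0.          0.          1.        ]]
top [[462.65878118   0.         281.3135182 ]
 [  0.         462.65878118 202.11519805]
 [  0.           0.           1.        ]] [-0.0475486  0.         0.         0.         0.       ] [[-0.02820707  0.98585664 -0.16520005  0.47143348]
 [-0.99958746 -0.02692425  0.00999988  0.06316296]
 [ 0.00541056  0.16541396  0.98620938  0.97260482]
 [ 0.          0.          0.          1.        ]]
```

View pics/side0.png

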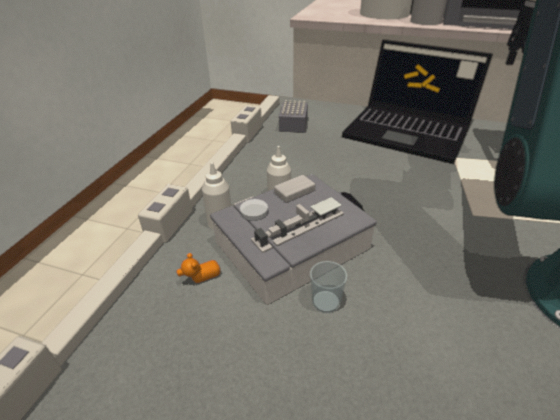

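View pics/top0.png

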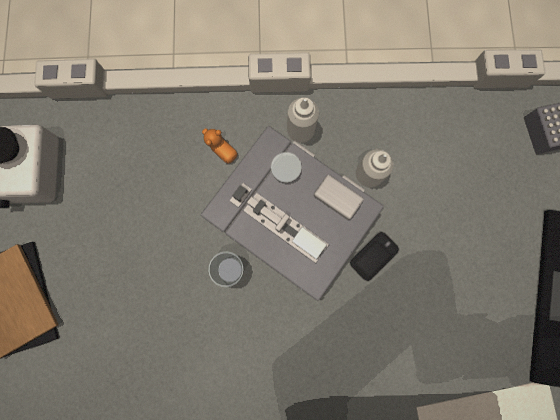

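Run:
```python
import cv2,pickle
f=pickle.load(open('top0.pkl','rb'))['color'][:,:,::-1]
cv2.imwrite('pics/topz.png',cv2.resize(f[165:275,210:350],None,fx=5.5,fy=5.4,interpolation=cv2.INTER_CUBIC)[:600])
f=pickle.load(open('side0.pkl','rb'))['color'][:,:,::-1]
cv2.imwrite('pics/sidez.png',cv2.resize(f[180:260,240:360],None,fx=6.5,fy=6.5,interpolation=cv2.INTER_CUBIC))
```

```text
(no output)
```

View pics/topz.png

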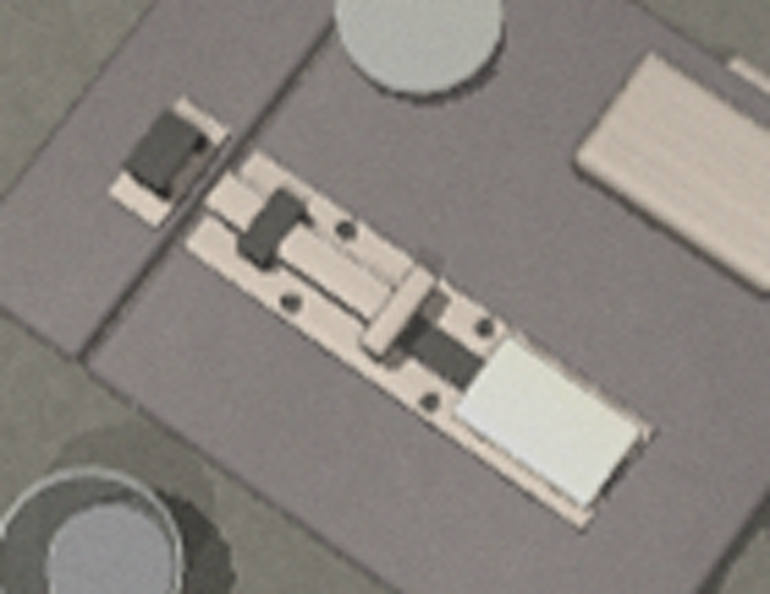

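View pics/sidez.png

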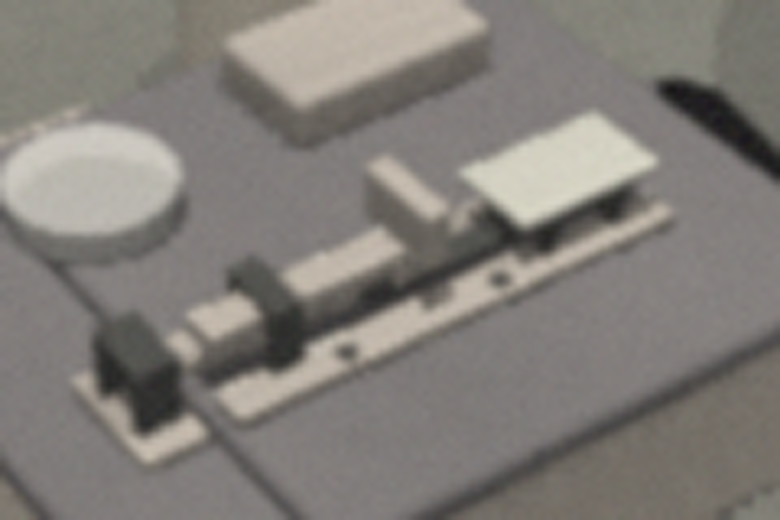

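```bash
cat > h.py <<'E'
import numpy as np,cv2,pickle
from scipy.spatial.transform import Rotation as R
def ray(f,px,z):
    px=np.array(px,float).reshape(-1,1,2)
    n=cv2.undistortPoints(px,f['K'],np.array(f['dist'])).reshape(-1,2)
    T=f['world_from_camera']
    d=np.c_[n[:,0],-n[:,1],-np.ones(len(n))]@T[:3,:3].T
    o=T[:3,3]; return o+d*((z-o[2])/d[:,2])[:,None]
def proj(f,P):
    T=np.linalg.inv(f['world_from_camera']);p=np.atleast_2d(P)@T[:3,:3].T+T[:3,3]
    q=p*[1,-1,-1]
    return cv2.projectPoints(q,np.zeros(3),np.zeros(3),f['K'],np.array(f['dist']))[0].reshape(-1,2)
E
python3 - <<'E'
from h import *
top=pickle.load(open('top0.pkl','rb'));side=pickle.load(open('side0.pkl','rb'))
Z=lambda l:[(x/5.5+210-.4,y/5.4+165-.4) for x,y in l]
S=lambda l:[(x/6.5+240-.4,y/6.5+180-.4) for x,y in l]
def show(nm,p):print(nm,p.round(4).tolist(),'mean',p.mean(0).round(4))
pt=ray(top,Z([(510,337),(638,432),(588,502),(457,408)]),.111);show('plate top',pt)
ps=ray(side,S([(460,175),(598,112),(659,160),(524,228)]),.111);show('plate side',ps)
for f,n,sl in((top,'top',(slice(220,265),slice(285,335))),(side,'side',(slice(190,220),slice(305,345)))):
    c=f['color'][sl].astype(int); m=(c.min(2)>185).astype(np.uint8)
    m=((c[...,1]-c[...,0]>-2)&(c[...,1]>190)).astype(np.uint8)
    cs=max(cv2.findContours(m,0,2)[0],key=cv2.contourArea)
    b=cv2.boxPoints(cv2.minAreaRect(cs))+[sl[1].start,sl[0].start]
    M=cv2.moments(m,True);ctr=[M['m10']/M['m00']+sl[1].start,M['m01']/M['m00']+sl[0].start]
    print(n,m.sum());show('box',ray(f,b,.111));show('ctr',ray(f,[ctr],.111))
st=ray(top,Z([(415,262),(440,278),(385,358),(362,343)]),.131);show('stud top',st)
ss=ray(side,S([(367,162),(388,153),(450,208),(430,220)]),.131);show('stud side',ss)
# plate direction from long edges
for p,(a,b,c,d) in((pt,(1,0,2,3)),(ps,(2,3,1,0))):
    v=p[b]-p[a]+p[d]-p[c];print('dir deg',np.degrees(np.arctan2(v[1],v[0])))
# chest edges top z=.085
E=ray(top,[(270,127),(202,213),(320,299),(383,207)],.085);show('chest',E)
for a,b in((1,2),(0,3)):print(np.degrees(np.arctan2(*(E[a]-E[b])[[1,0]])))
for a,b in((0,1),(3,2)):print(np.degrees(np.arctan2(*(E[a]-E[b])[[1,0]])))
from cell import bot
s=bot.observe();print(R.from_rotvec(s['tcp_rot']).as_matrix().round(4))
E
```

```text
plate top [[0.5674, 0.0164, 0.111], [0.5333, -0.0258, 0.111], [0.5098, -0.0078, 0.111], [0.5433, 0.0353, 0.111]] mean [0.5385 0.0045 0.111 ]
plate side [[0.5656, 0.0184, 0.111], [0.5306, -0.0285, 0.111], [0.506, -0.0086, 0.111], [0.5394, 0.0388, 0.111]] mean [0.5354 0.005  0.111 ]
top 463
box [[0.5424, 0.0362, 0.111], [0.567, 0.0171, 0.111], [0.5335, -0.0256, 0.111], [0.5092, -0.0063, 0.111]] mean [0.538  0.0054 0.111 ]
ctr [[0.5377, 0.006, 0.111]] mean [0.5377 0.006  0.111 ]
side 34
box [[0.5303, -0.0018, 0.111], [0.5284, -0.0079, 0.111], [0.527, -0.0065, 0.111], [0.5289, -0.0004, 0.111]] mean [ 0.5286 -0.0041  0.111 ]
ctr [[0.5385, 0.0067, 0.111]] mean [0.5385 0.0067 0.111 ]
stud top [[0.5917, 0.0483, 0.131], [0.586, 0.0402, 0.131], [0.5592, 0.0593, 0.131], [0.5645, 0.0668, 0.131]] mean [0.5754 0.0536 0.131 ]
stud side [[0.589, 0.0459, 0.131], [0.584, 0.0395, 0.131], [0.5583, 0.0605, 0.131], [0.5625, 0.0679, 0.131]] mean [0.5735 0.0534 0.131 ]
dir deg 51.57870336404398
dir deg 54.007864168332695
chest [[0.7732, 0.0725, 0.085], [0.6029, 0.2085, 0.085], [0.4331, -0.0135, 0.085], [0.6051, -0.1437, 0.085]] mean [0.6036 0.031  0.085 ]
52.57432218676115
52.127408274951755
-38.61321444226278
-37.11649944325507
[[-2.000e-04  2.443e-01 -9.697e-01]
 [ 1.700e-03 -9.697e-01 -2.443e-01]
 [-1.000e+00 -1.700e-03 -2.000e-04]]
```

Call:
jog_arm(moves=[[0, 0, 0, -0.125], [0, 0, 0, -0.125], [0, 0, 0, -0.125], [0, 0, 0, -0.125], [0, 0, 0, -0.125], [0, 0, 0, -0.125], [0, 0, 0, -0.125], [0, 0, 0, -0.125], [0, 0, 0, -0.125], [0, 0, 0, -0.125]], fingers=0.48, newtons=60)

```text
time_s: 0.93
tcp_pos: [0.146, -0.5771, 0.2253]
tcp_rot: [1.268, 1.186, -1.255]
ft_force: [-0.5, -0.2, -0.0]
grip_width: 0.0444
```

Call:
jog_arm(moves=[[0, 0, 0, -0.125], [0, 0, 0, -0.125], [0, 0, 0, -0.125], [0, 0, 0, -0.125], [0, 0, 0, -0.125], [0, 0, 0, -0.125], [0, 0, 0, -0.125], [0, 0, 0, -0.113], [0, 0, 0, 0]])

```text
time_s: 1.68
tcp_pos: [0.1455, -0.5734, 0.2208]
tcp_rot: [0.518, 1.521, -0.487]
ft_force: [0.3, -0.5, 0.4]
grip_width: 0.0444
```

```bash
cat > st.py <<'E'
from h import *
from cell import bot
P=np.array([.537,.0053]);a=np.radians(52.3);u=np.array([np.cos(a),np.sin(a)])
def rep(s_t=.0132,z_t=.2):
    s=bot.observe();M=R.from_rotvec(s['tcp_rot']).as_matrix();p=s['tcp_pos']
    d=p[:2]-P
    print('t',s['time_s'],'tcp',p.round(4),'w',round(s['grip_width'],4),'F',s['ft_force'].round(2),'q',s['joint_positions'].round(3))
    print('s',d@u,'lat',d@[u[1],-u[0]],'yaw of tool y',np.degrees(np.arctan2(M[1,1],M[0,1])), 'tilt',M[:,0].round(4))
    t=np.r_[P+s_t*u,z_t]-p;print('tool shift to target',(M.T@t).round(4))
if __name__=='__main__':rep()
E
python3 st.py
```

```text
t 1.6833 tcp [ 0.1455 -0.5734  0.2208] w 0.0444 F [ 0.35 -0.45  0.42] q [-1.439  0.368  1.525  0.     1.271 -2.369]
s -0.6972898467891513 lat 0.044074631700666334 yaw of tool y 53.274588017428805 tilt [-0.0028  0.0216 -0.9998]
tool shift to target [ 0.0323  0.7107 -0.0315]
```

Call:
jog_arm(moves=[[0, 0.041, -0.002, 0], [0, 0.041, -0.002, 0], [0, 0.041, -0.002, 0], [0, 0.041, -0.002, 0], [0, 0.041, -0.002, 0], [0, 0.041, -0.002, 0], [0, 0.041, -0.002, 0], [0, 0.041, -0.002, 0], [0, 0.041, -0.002, 0], [0, 0.041, -0.002, 0]])

```text
time_s: 2.52
tcp_pos: [0.3802, -0.2366, 0.2236]
tcp_rot: [0.556, 1.512, -0.531]
ft_force: [0.5, -0.6, -0.2]
grip_width: 0.0444
```

```bash
python3 st.py
```

```text
t 2.5167 tcp [ 0.3802 -0.2366  0.2236] w 0.0444 F [ 0.51 -0.59 -0.22] q [-0.72   0.153  1.823  0.012  1.18  -1.602]
s -0.28728759299686313 lat 0.023882049863202526 yaw of tool y 50.231577699075956 tilt [-0.0042  0.0183 -0.9998]
tool shift to target [ 0.0275  0.2991 -0.0343]
```

Call:
jog_arm(moves=[[0.002, 0.04, -0.005, -0.006], [0.002, 0.04, -0.005, -0.006], [0.002, 0.04, -0.005, -0.006], [0.002, 0.04, -0.005, -0.006], [0.002, 0.04, -0.005, -0.006], [0.002, 0.04, -0.005, -0.006], [0.002, 0.04, -0.005, -0.006]])

```text
time_s: 3.1
tcp_pos: [0.5335, 0.0115, 0.2137]
tcp_rot: [0.544, 1.512, -0.52]
ft_force: [0.2, -1.1, 0.2]
grip_width: 0.0445
```

```bash
python3 st.py
```

```text
t 3.1 tcp [0.5335 0.0115 0.2137] w 0.0445 F [ 0.2 -1.1  0.2] q [-0.119  0.282  1.674  0.017  1.189 -1.018]
s 0.002783498099302212 lat -0.006616215517030058 yaw of tool y 51.08902762797839 tilt [-0.0022  0.0166 -0.9999]
tool shift to target [0.0137 0.0104 0.0066]
```

Call:
jog_arm(moves=[[0.02, 0.0045, 0.003, -0.01], [0.02, 0.0045, 0.003, -0.01], [0.02, 0, 0, 0], [0, 0, 0, 0]])

```text
time_s: 3.43
tcp_pos: [0.5503, 0.0261, 0.1525]
tcp_rot: [0.534, 1.51, -0.503]
ft_force: [-0.5, -0.7, -0.6]
grip_width: 0.0445
```

Run:
```python
from st import *
rep(z_t=.135)
for n in('side','top'):
    f=bot.grab_frame(n);pickle.dump(f,open(n+'1.pkl','wb'))
    c=f['color'][:,:,::-1]
    p=proj(f,[.545,.016,.13])[0].astype(int);x,y=p
    cv2.imwrite(f'pics/{n}1.png',cv2.resize(c[max(0,y-60):y+50,max(0,x-75):x+75],None,fx=5.3,fy=5.3,interpolation=cv2.INTER_CUBIC))
    print(n,p-[75,60])
```

```text
t 3.4333 tcp [0.5503 0.0261 0.1525] w 0.0445 F [-0.54 -0.71 -0.65] q [-0.091  0.372  1.712  0.022  1.055 -1.01 ]
s 0.024571996545984603 lat -0.0022024893487705647 yaw of tool y 52.02955340987654 tilt [ 0.0046  0.0191 -0.9998]
tool shift to target [ 0.0173 -0.0117  0.0024]
side [245 140]
top [228 178]
```

View pics/side1.png

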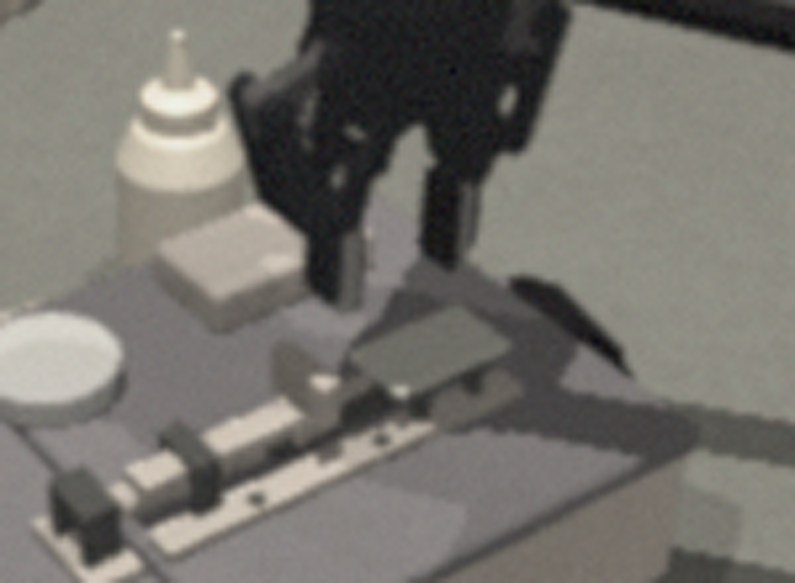

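View pics/top1.png

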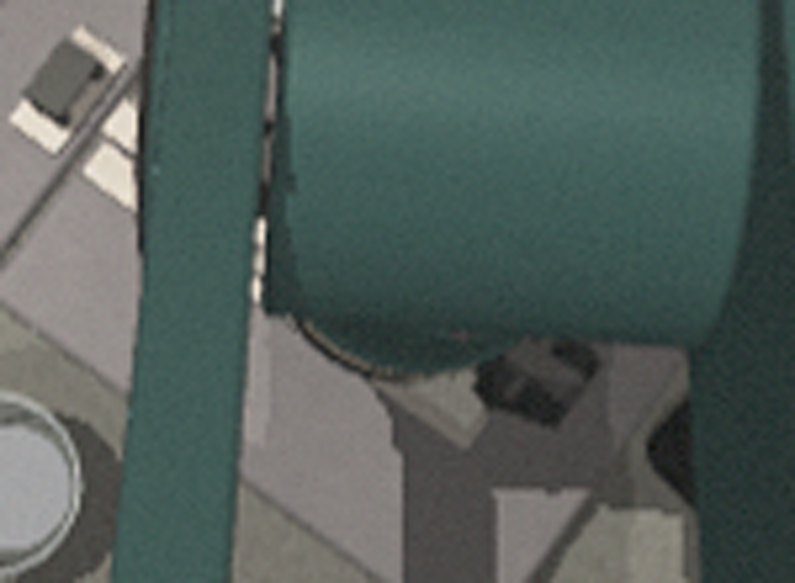

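Run:
```python
from st import *
f=pickle.load(open('side1.pkl','rb'))
s=bot.observe();M=R.from_rotvec(s['tcp_rot']).as_matrix()
for b in(0,.006,.01):
  for y in(-.0367,-.0222,.0222,.0367):
    pts=[s['tcp_pos']+M@np.array([-b,y,z]) for z in(-.011,.011)]
    print(b,y,((proj(f,pts)-[245,140])*5.3).round().tolist())
rep(z_t=.135)
```

```text
0 -0.0367 [[474.0, 260.0], [437.0, 233.0]]
0 -0.0222 [[444.0, 272.0], [408.0, 245.0]]
0 0.0222 [[351.0, 309.0], [316.0, 281.0]]
0 0.0367 [[320.0, 322.0], [285.0, 293.0]]
0.006 -0.0367 [[475.0, 247.0], [438.0, 220.0]]
0.006 -0.0222 [[446.0, 259.0], [409.0, 232.0]]
0.006 0.0222 [[352.0, 296.0], [316.0, 268.0]]
0.006 0.0367 [[320.0, 309.0], [285.0, 280.0]]
0.01 -0.0367 [[476.0, 238.0], [439.0, 212.0]]
0.01 -0.0222 [[446.0, 250.0], [410.0, 223.0]]
0.01 0.0222 [[353.0, 287.0], [317.0, 259.0]]
0.01 0.0367 [[321.0, 300.0], [285.0, 271.0]]
t 3.5333 tcp [0.5522 0.0253 0.1556] w 0.0444 F [ 0.36 -0.26  0.12] q [-0.092  0.368  1.709  0.022  1.057 -1.012]
s 0.025073839439925076 lat -0.00022965068785832203 yaw of tool y 52.04853009531287 tilt [ 0.0091  0.0187 -0.9998]
tool shift to target [ 0.0204 -0.0123  0.0004]
```

Call:
jog_arm(moves=[[0.012, -0.009, 0, 0], [0, 0, 0, 0], [0, 0, 0, 0]])

```text
time_s: 3.78
tcp_pos: [0.5488, 0.0172, 0.147]
tcp_rot: [0.539, 1.499, -0.505]
ft_force: [0.3, -0.4, -1.0]
grip_width: 0.0443
```

```bash
cat > look.py <<'E'
from st import *
import sys
def look(tag,n='side',fx=8):
    f=bot.grab_frame(n);pickle.dump(f,open(n+tag+'.pkl','wb'))
    c=f['color'][:,:,::-1]
    x,y=proj(f,[.555,.025,.12])[0].astype(int)
    x0,y0=x-48,y-40
    cv2.imwrite(f'pics/{n}{tag}.png',cv2.resize(cv2.convertScaleAbs(c[y0:y0+73,x0:x0+98],alpha=1.6,beta=15),None,fx=fx,fy=fx,interpolation=cv2.INTER_CUBIC))
    print(n,x0,y0,fx);return f,x0,y0
rep(.016,.13)
look(sys.argv[1])
E
python3 look.py 2
```

```text
t 3.7833 tcp [0.5488 0.0172 0.147 ] w 0.0443 F [ 0.33 -0.41 -0.97] q [-0.108  0.372  1.73   0.023  1.028 -1.023]
s 0.016624596048176978 lat 0.0020421877154481157 yaw of tool y 51.74021183045467 tilt [ 0.0142  0.0181 -0.9997]
tool shift to target [ 0.017 -0.001 -0.002]
side 266 165 8
```

View pics/side2.png

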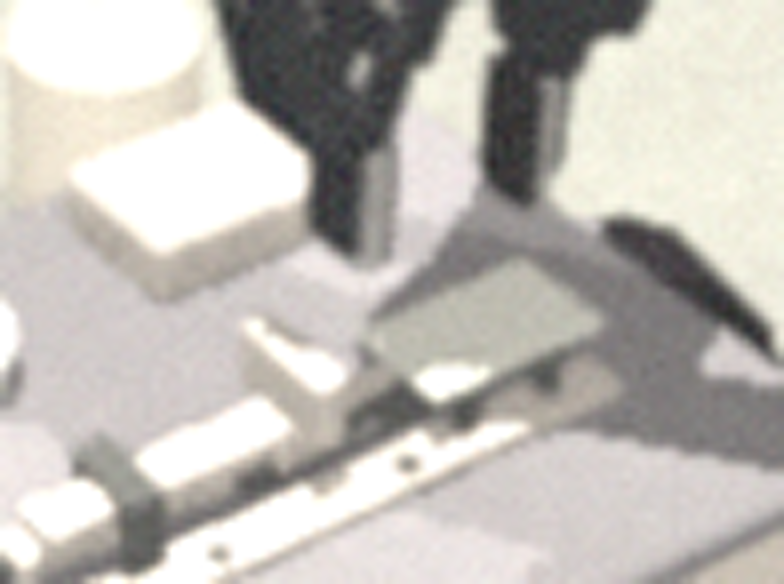

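Run:
```python
from st import *
f=pickle.load(open('side2.pkl','rb'))
p=np.array([.5488,.0172,.147]);M=R.from_rotvec([.539,1.499,-.505]).as_matrix()
for b in(0,.006):
  for y in(-.0322,-.0222,.0222,.0322):
    pts=[p+M@np.array([-b,y,z]) for z in(-.011,.011)]
    print(b,y,((proj(f,pts)-[266,165])*8).round().tolist())
print((proj(f,np.r_[P+u*.0565,.131])-[266,165])*8)
```

```text
0 -0.0322 [[551.0, 211.0], [497.0, 170.0]]
0 -0.0222 [[521.0, 223.0], [467.0, 182.0]]
0 0.0222 [[382.0, 279.0], [329.0, 236.0]]
0 0.0322 [[350.0, 292.0], [297.0, 248.0]]
0.006 -0.0322 [[553.0, 191.0], [499.0, 151.0]]
0.006 -0.0222 [[523.0, 204.0], [468.0, 163.0]]
0.006 0.0222 [[383.0, 259.0], [330.0, 216.0]]
0.006 0.0322 [[351.0, 272.0], [298.0, 229.0]]
[[302.43536004 338.24634726]]
```

Call:
jog_arm(moves=[[0.011, 0.002, -0.002, -0.005], [0.011, 0, 0, 0], [0.008, 0, 0, 0], [0, 0, 0, 0]])

```text
time_s: 4.17
tcp_pos: [0.5511, 0.0203, 0.1179]
tcp_rot: [0.538, 1.494, -0.501]
ft_force: [-0.8, -0.7, -0.5]
grip_width: 0.0444
```

```bash
python3 look.py 3
```

```text
t 4.1667 tcp [0.5511 0.0203 0.1179] w 0.0444 F [-0.76 -0.67 -0.54] q [-0.102  0.41   1.757  0.024  0.956 -1.022]
s 0.020545933090039444 lat 0.0019958442381622626 yaw of tool y 51.934085571753805 tilt [ 0.0203  0.0175 -0.9996]
tool shift to target [-0.0123 -0.0042 -0.0019]
side 266 165 8
```

View pics/side3.png

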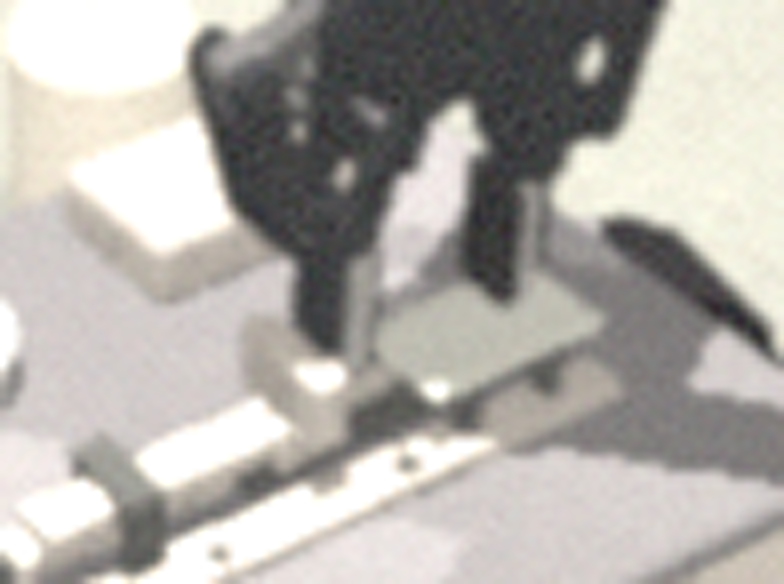

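Call:
jog_arm(moves=[[0.004, -0.0015, -0.002, 0], [0.004, 0, 0, 0], [0, 0, 0, 0]])

```text
time_s: 4.47
tcp_pos: [0.5493, 0.0207, 0.1095]
tcp_rot: [0.537, 1.493, -0.5]
ft_force: [2.1, -0.4, 3.2]
grip_width: 0.0444
```

```bash
python3 st.py
```

```text
t 4.4667 tcp [0.5493 0.0207 0.1095] w 0.0444 F [ 2.14 -0.45  3.21] q [-0.101  0.419  1.769  0.024  0.934 -1.022]
s 0.019675665041944655 lat 0.00033522019014619285 yaw of tool y 51.95294433705724 tilt [ 0.0209  0.0174 -0.9996]
tool shift to target [-0.0907 -0.0041  0.0002]
```

```bash
python3 look.py 4
```

```text
t 4.4667 tcp [0.5493 0.0207 0.1095] w 0.0444 F [ 2.14 -0.45  3.21] q [-0.101  0.419  1.769  0.024  0.934 -1.022]
s 0.019675665041944655 lat 0.00033522019014619285 yaw of tool y 51.95294433705724 tilt [ 0.0209  0.0174 -0.9996]
tool shift to target [-0.0206 -0.0031 -0.0002]
side 266 165 8
```

View pics/side4.png

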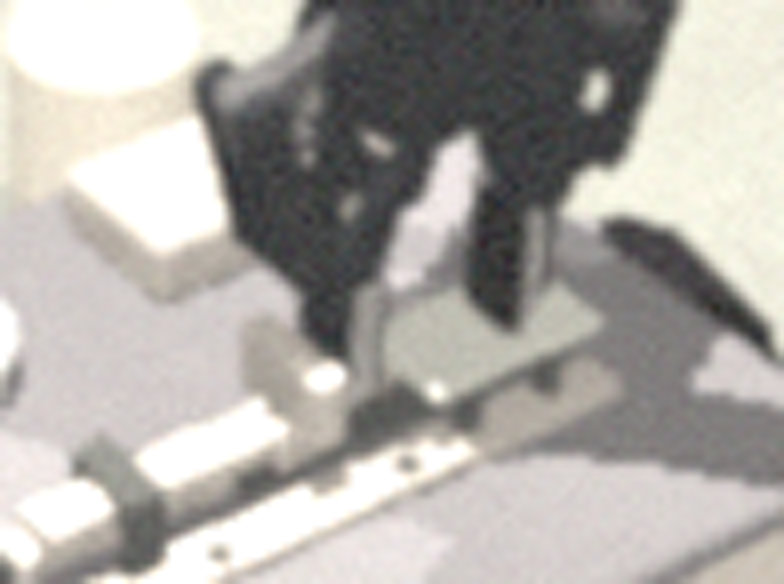

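Call:
jog_arm(moves=[[0.003, 0, 0, 0], [0.003, 0, 0, 0], [0, 0, 0, 0]])

```text
time_s: 4.77
tcp_pos: [0.5496, 0.0207, 0.1042]
tcp_rot: [0.537, 1.493, -0.5]
ft_force: [-0.7, -0.5, 4.7]
grip_width: 0.0439
```

```bash
python3 st.py
```

```text
t 4.7667 tcp [0.5496 0.0207 0.1042] w 0.0439 F [-0.71 -0.49  4.7 ] q [-0.101  0.427  1.774  0.024  0.922 -1.022]
s 0.019879131275494885 lat 0.0006166823354387414 yaw of tool y 51.955268466923485 tilt [ 0.0215  0.0172 -0.9996]
tool shift to target [-0.096  -0.0041  0.    ]
```

Call:
jog_arm(moves=[[0.002, 0, 0, 0], [0.001, 0, 0, 0], [0.001, 0, 0, 0]])

```text
time_s: 5.02
tcp_pos: [0.5497, 0.0206, 0.1035]
tcp_rot: [0.537, 1.492, -0.5]
ft_force: [-2.3, 0.1, 10.4]
grip_width: 0.0445
```

```bash
python3 st.py
```

```text
t 5.0167 tcp [0.5497 0.0206 0.1035] w 0.0445 F [-2.34  0.06 10.35] q [-0.101  0.428  1.774  0.024  0.919 -1.022]
s 0.019911591170892532 lat 0.0006665867465592331 yaw of tool y 51.9680014157402 tilt [ 0.022   0.0168 -0.9996]
tool shift to target [-0.0967 -0.0041  0.    ]
```

Call:
jog_arm(moves=[[0.001, 0.003, 0, 0], [0.001, 0.003, 0, 0], [0.001, 0.003, 0, 0]])

```text
time_s: 5.27
tcp_pos: [0.5525, 0.0241, 0.1032]
tcp_rot: [0.528, 1.494, -0.504]
ft_force: [-6.4, -7.2, 13.6]
grip_width: 0.0443
```

```bash
python3 st.py
```

```text
t 5.2667 tcp [0.5525 0.0241 0.1032] w 0.0443 F [-6.35 -7.21 13.59] q [-0.089  0.433  1.764  0.014  0.927 -1.007]
s 0.024341144558635 lat 0.0008210421676408015 yaw of tool y 52.139188079355726 tilt [ 0.0177  0.0097 -0.9998]
tool shift to target [-0.097  -0.0093 -0.    ]
```

Call:
jog_arm(moves=[[0.0006, 0.004, 0, 0], [0.0006, 0.004, 0, 0], [0.0006, 0.004, 0, 0]])

```text
time_s: 5.52
tcp_pos: [0.5574, 0.0302, 0.1031]
tcp_rot: [0.521, 1.497, -0.509]
ft_force: [-4.8, -4.8, 8.5]
grip_width: 0.0443
```

```bash
python3 look.py 5
```

```text
t 5.5167 tcp [0.5574 0.0302 0.1031] w 0.0443 F [-4.82 -4.85  8.53] q [-0.073  0.441  1.749  0.006  0.938 -0.988]
s 0.03218212688223651 lat 0.0009635951096275529 yaw of tool y 52.237858654095255 tilt [ 0.0135  0.0037 -0.9999]
tool shift to target [-0.027  -0.0159 -0.0007]
side 266 165 8
```

View pics/side5.png

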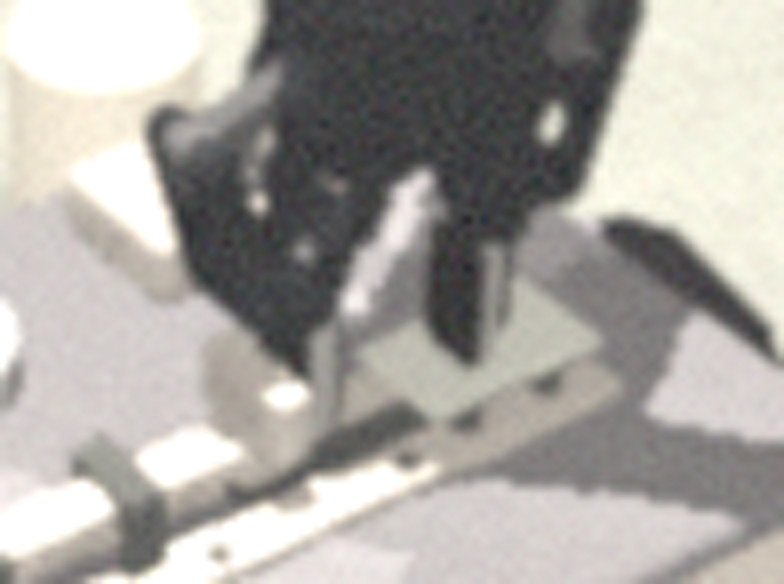

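Call:
jog_arm(moves=[[0.001, 0.004, 0, 0], [0.0008, 0.004, 0, 0], [0.0008, 0.004, 0, 0]])

```text
time_s: 5.82
tcp_pos: [0.5618, 0.0355, 0.1029]
tcp_rot: [0.511, 1.5, -0.514]
ft_force: [-4.4, -5.8, 9.9]
grip_width: 0.0445
```

```bash
python3 st.py
```

```text
t 5.8167 tcp [0.5618 0.0355 0.1029] w 0.0445 F [-4.35 -5.84  9.91] q [-0.057  0.45   1.734 -0.005  0.95  -0.969]
s 0.03903050145794074 lat 0.0011668734981789969 yaw of tool y 52.41843555654668 tilt [ 0.0075 -0.0046 -1.    ]
tool shift to target [-0.0972 -0.0257 -0.0004]
```

Call:
jog_arm(moves=[[0.001, 0.004, 0, 0], [0.0008, 0.004, 0, 0], [0.0008, 0.004, 0, 0]])

```text
time_s: 6.07
tcp_pos: [0.5655, 0.0399, 0.1026]
tcp_rot: [0.5, 1.504, -0.521]
ft_force: [-11.1, -15.7, 18.2]
grip_width: 0.0445
```

```bash
python3 look.py 6
```

```text
t 6.0667 tcp [0.5655 0.0399 0.1026] w 0.0445 F [-11.15 -15.66  18.25] q [-0.042  0.458  1.719 -0.017  0.963 -0.95 ]
s 0.04482178987220962 lat 0.0013697337031454981 yaw of tool y 52.59003340736608 tilt [ 7.000e-04 -1.410e-02 -9.999e-01]
tool shift to target [-0.0271 -0.0291 -0.0013]
side 266 165 8
```

View pics/side6.png

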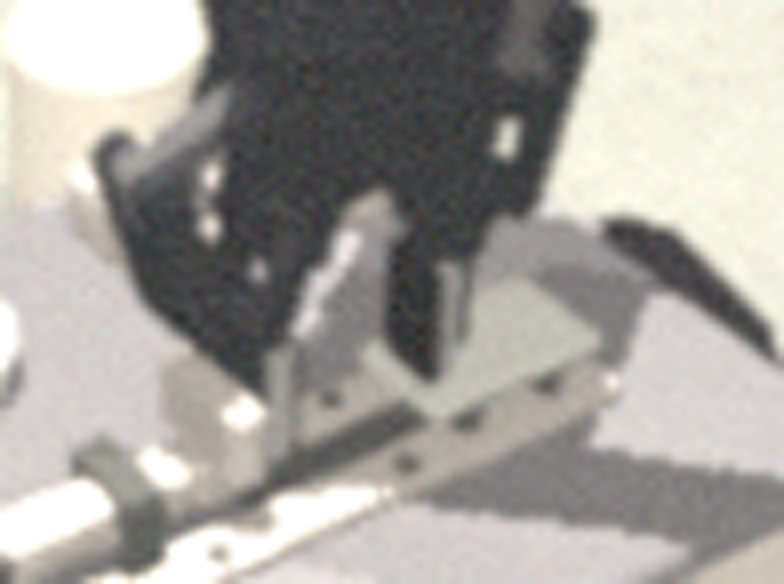

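Call:
jog_arm(moves=[[0.0003, 0.003, 0, 0], [0.0003, 0.003, 0, 0]])

```text
time_s: 6.28
tcp_pos: [0.5654, 0.0397, 0.103]
tcp_rot: [0.49, 1.509, -0.528]
ft_force: [-7.0, -11.6, 10.9]
grip_width: 0.0444
```

```bash
python3 look.py 7
python3 - <<'E'
from h import *
f=pickle.load(open('side7.pkl','rb'))
a=pickle.load(open('side0.pkl','rb'))
E
```

```text
t 6.2833 tcp [0.5654 0.0397 0.103 ] w 0.0444 F [ -6.96 -11.6   10.91] q [-0.036  0.461  1.712 -0.028  0.974 -0.941]
s 0.0445332268230254 lat 0.001438555006635582 yaw of tool y 52.70305109854227 tilt [-0.0066 -0.023  -0.9997]
tool shift to target [-0.0263 -0.0291 -0.0014]
side 266 165 8
```

View pics/side7.png

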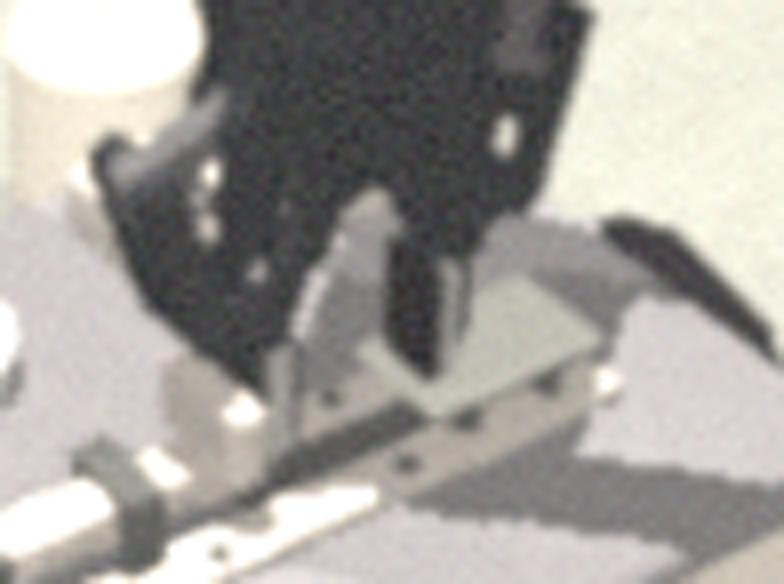

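Call:
jog_arm(moves=[[-0.004, 0.0005, 0, 0], [-0.004, 0, 0, 0], [-0.005, 0, 0, 0], [-0.008, -0.001, 0, 0], [-0.015, -0.002, 0, 0], [-0.02, -0.002, 0, 0], [-0.03, 0, 0, 0], [-0.03, 0, 0, 0]])

```text
time_s: 7.0
tcp_pos: [0.5585, 0.0391, 0.2185]
tcp_rot: [0.489, 1.522, -0.532]
ft_force: [0.4, -0.8, 0.0]
grip_width: 0.0442
```

```bash
python3 look.py 8
```

```text
t 7.0 tcp [0.5585 0.0391 0.2185] w 0.0442 F [ 0.39 -0.83  0.01] q [-0.038  0.325  1.597 -0.024  1.239 -0.95 ]
s 0.039890344353154375 lat -0.003678221824086992 yaw of tool y 52.710157645624484 tilt [-0.0202 -0.0216 -0.9996]
tool shift to target [ 0.0891 -0.0213  0.0038]
side 266 165 8
```

View pics/side8.png

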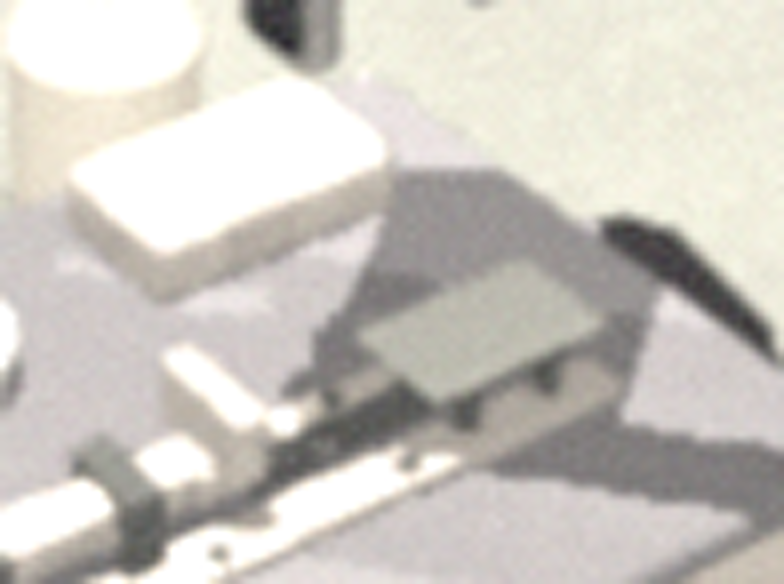

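Call:
jog_arm(moves=[[-0.02, -0.03, 0, 0], [-0.01, -0.04, 0, 0], [0, -0.041, 0, 0], [0, -0.041, 0, 0], [0, -0.041, 0, 0], [0, -0.041, 0, 0], [0, -0.041, 0, 0], [0, -0.041, 0, 0], [0, 0, 0, 0], [0, 0, 0, 0]])

```text
time_s: 7.88
tcp_pos: [0.372, -0.2194, 0.2713]
tcp_rot: [0.486, 1.49, -0.521]
ft_force: [0.6, 0.3, -0.1]
grip_width: 0.0443
```

```bash
python3 - <<'E'
from look import *
E
python3 - <<'E'
from st import *
rep()
for n in('side','top'):
    f=bot.grab_frame(n);pickle.dump(f,open(n+'9.pkl','wb'));cv2.imwrite(f'pics/{n}9.png',f['color'][:,:,::-1])
c=pickle.load(open('top9.pkl','rb'))['color'][:,:,::-1]
cv2.imwrite('pics/topz9.png',cv2.resize(c[165:275,210:350],None,fx=5.5,fy=5.4,interpolation=cv2.INTER_CUBIC))
E
```

```text
t 7.8833 tcp [ 0.372  -0.2194  0.2713] w 0.0443 F [ 0.58  0.31 -0.13] q [-0.681  0.056  1.808 -0.014  1.25  -1.602]
s -0.2786337545631409 lat 0.006873478211340767 yaw of tool y 53.018023366924865 tilt [ 0.0129 -0.0278 -0.9995]
tool shift to target [ 0.1369  0.2967 -0.0069]
t 7.8833 tcp [ 0.372  -0.2194  0.2713] w 0.0443 F [ 0.58  0.31 -0.13] q [-0.681  0.056  1.808 -0.014  1.25  -1.602]
s -0.2786337545631409 lat 0.006873478211340767 yaw of tool y 53.018023366924865 tilt [ 0.0129 -0.0278 -0.9995]
tool shift to target [ 0.067   0.2929 -0.005 ]Traceback (most recent call last):
  File "<stdin>", line 1, in <module>
  File "look.py", line 11, in <module>
    look(sys.argv[1])
         ~~~~~~~~^^^
IndexError: list index out of range
```

View pics/topz9.png

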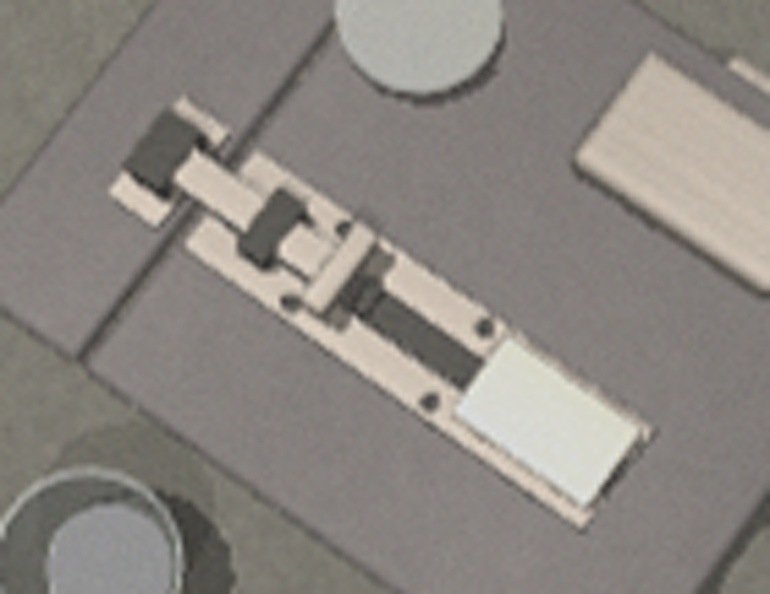

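View pics/side9.png

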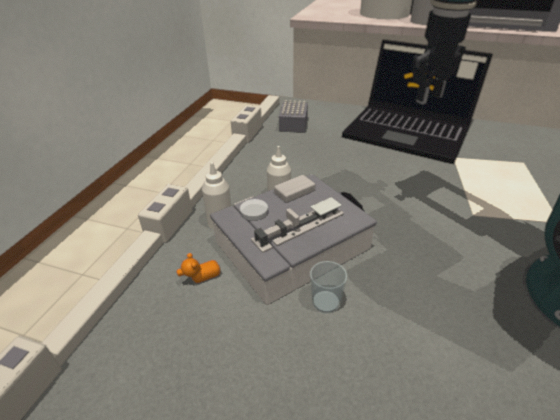

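View pics/top9.png

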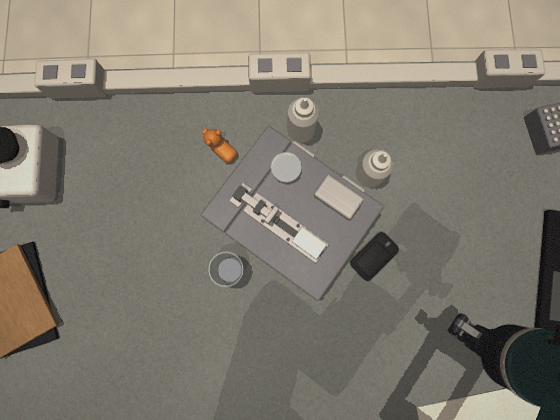

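Run:
```python
from st import *
a=pickle.load(open('top0.pkl','rb'));b=pickle.load(open('top9.pkl','rb'))
Z=lambda l:[(x/5.5+210-.4,y/5.4+165-.4) for x,y in l]
p=ray(a,Z([(415,262),(440,278),(385,358),(362,343)]),.131);q=ray(b,Z([(358,222),(378,240),(325,315),(305,300)]),.131)
print(((q-p)[:,:2]@u).round(4))
up=lambda f:cv2.resize(f['color'][195:245,250:310],None,fx=8,fy=8,interpolation=cv2.INTER_CUBIC)
A,B=up(a),up(b)
# stud patch template
t=A[int((209-195)*8):int((234-195)*8),int((274-250)*8):int((292-250)*8)]
r=cv2.matchTemplate(B,t,cv2.TM_CCOEFF_NORMED);_,v,_,l=cv2.minMaxLoc(r)
d=np.array([l[0]-(274-250)*8,l[1]-(209-195)*8])/8
P0=np.array([282.,222.]);w=ray(a,[P0,P0+d],.131);print(v,d,(w[1]-w[0])[:2]@u)
print(bot.observe()['ft_force'])
```

```text
[0.0235 0.0244 0.0248 0.024 ]
0.8581327795982361 [-10.5   -7.75] 0.024010972352150897
[0.34619541 0.00092241 0.70645852]
```

Run:
```python
from st import *
a=pickle.load(open('side0.pkl','rb'));b=pickle.load(open('side9.pkl','rb'));c=pickle.load(open('side7.pkl','rb'))
def m(f,g,x0,y0,x1,y1,s=8,pad=20):
    F=cv2.resize(f['color'][y0-pad:y1+pad,x0-pad:x1+pad],None,fx=s,fy=s,interpolation=cv2.INTER_CUBIC);G=cv2.resize(g['color'][y0-pad:y1+pad,x0-pad:x1+pad],None,fx=s,fy=s,interpolation=cv2.INTER_CUBIC)
    r=cv2.matchTemplate(G,F[pad*s:-pad*s,pad*s:-pad*s],cv2.TM_CCOEFF_NORMED);_,v,_,l=cv2.minMaxLoc(r);return v,np.array(l)/s-pad
print('plate',m(a,b,313,196,343,216))
v,d=m(a,b,295,202,309,218);P0=proj(a,np.r_[P+u*.0565,.131])[0];w=ray(a,[P0,P0+d],.131);print('stud',v,d,(w[1]-w[0])[:2]@u)
print('expected 6mm px',proj(a,[.537,.005,.105])-proj(a,[.537,.005,.111]))
print('exp 25mm px',proj(a,np.r_[P+u*.0815,.131])-P0)
```

```text
plate (0.9992730021476746, array([0., 0.]))
stud 0.9941284656524658 [-10.      4.375] 0.024690026636512964
expected 6mm px [[-0.16607407  2.24827851]]
exp 25mm px [[-10.1298797    4.42846594]]
```

Stud travel measures 24.7 mm in the side view, the plate is back fully up, and the robot is clear.

```bash
python3 -c "
from cell import bot
print(bot.close_job())"
```

```text
the job is handed in; nothing more can be done
None
```

The chest is bolted and the job is handed in, at about 8 s on the robot's clock. I pressed the catch plate to its stop with one fingertip. Keeping it down, I slid the whole gripper along the bolt so the other fingertip pushed the stud until it would go no further. Then I lifted straight up to release the catch and moved the arm clear.

**Bolt:** stud travel measured 24.7 mm in the side view and about 24 mm in the top view. Full travel is 25 mm, so this agrees within the camera accuracy. At the end the push force rose and two more pushes gave no further movement.

**Catch:** the plate is back at its starting height, with zero pixel shift in the side view; a plate still pressed would show about 2.2 px.

**Surroundings:** by eye, the bystanders look unmoved in both final pictures. The arm is well away from the chest and the measured force is near zero. The largest force readings I saw were about 18 N down and 19 N sideways.

**Disagreements:**
- The fingers showed about 4 mm off their reported position in the camera, so I placed them by the picture instead.
- The tool tilted by about 1.5° while moving and could not be straightened, but this did not affect the job.

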